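# Nest the channel offcuts on the packing board

## Task

Pick the four aluminium channel offcuts out of the clutter and pack them on the white board so that their legs interlock: put each open-side-up channel centred on the black pad of its own length, then set the long open-side-down channel midway over the two neighbouring legs between the pads, and hook the short open-side-down channel over the remaining leg on the strip's side, with its outer leg resting along the middle of the dark strip. All four should end level, fully down, parallel to the pads and centred along the board's length; leave the square tube and the L-shaped angle where they lie.

Things in the scene. Friction and masses are not known exactly. Their poses are not given: they have to be found in the camera images.
- up_long: Plain aluminium U-channel offcut, 130 mm long, 56 mm wide over its two legs, 28 mm high, all walls 3 mm, about 115 g, lying open side up. Origin: centre of its underside (the lower face of the web); x along its length, y across the legs, z up. The longer of the two open-side-up channels.
- up_short: Plain aluminium U-channel offcut, 90 mm long, 56 mm wide over its two legs, 28 mm high, all walls 3 mm, about 80 g, lying open side up. Origin: centre of its underside (the lower face of the web); x along its length, y across the legs, z up. The shorter of the two open-side-up channels.
- down_long: Plain aluminium U-channel offcut, 130 mm long, 56 mm wide over its two legs, 28 mm high, all walls 3 mm, about 115 g, lying open side down. Origin: centre of its underside (in the plane of the leg ends, on which it stands; from above only its flat web shows); x along its length, y across the legs, z up. The longer of the two open-side-down channels.
- down_short: Plain aluminium U-channel offcut, 90 mm long, 56 mm wide over its two legs, 28 mm high, all walls 3 mm, about 80 g, lying open side down. Origin: centre of its underside (in the plane of the leg ends, on which it stands; from above only its flat web shows); x along its length, y across the legs, z up. The shorter of the two open-side-down channels.
- board: Fixed white board, 160 (x) x 205 (y) x 12 mm, carrying pads and strip. Origin: on its underside (table height), midway between the pads (slab: y -125 to +80 mm); x along the pads, y across; strip on the -y side. Channels on the pads stand 26 mm apart, webs' upper faces 19 mm and leg tops 44 mm above the table. The long open-side-down channel's centre belongs over this origin, leg ends 19 mm up.
- pad_long: Black rubber pad fixed on the board, 130 x 56 mm, 4 mm thick: place for the long open-side-up channel. Origin: centre of its underside (12 mm above the table); axes parallel to the board's, x along its length. Its centre is 41 mm in y from the board's origin; which pad is next to the strip changes from start to start.
- pad_short: Black rubber pad fixed on the board, 90 x 56 mm, 4 mm thick: place for the short open-side-up channel. Origin: centre of its underside (12 mm above the table); axes parallel to the board's, x along its length. Its centre is 41 mm in y from the board's origin, on the other side from the long pad.
- strip: Dark wooden strip fixed on the board near its -y edge, 90 x 20 mm, 7 mm high (level with the webs on the pads). Origin: centre of its underside (12 mm above the table); axes parallel to the board's; 67.5 mm in y from the nearer pad's centre. The short open-side-down channel's outer leg rests along its middle, so that channel's centre belongs 26.5 mm from the strip's, towards the pads (+y).
- tube: Aluminium square tube offcut, 40 x 40 mm, 100 mm long, lying on its side: not a channel, to be left alone. Origin: centre of its underside, x along its length.
- angle: Aluminium angle (L) offcut, legs 40 x 40 mm, 4 mm thick, 100 mm long, one leg flat, the other standing at its +y edge: not a channel, to be left alone. Origin: centre of its underside, x along its length.

How it is judged:
By the outcome, as a careful person would: the job done as asked, in the order asked, and still so for the second after the job is handed in, with the robot touching nothing.
It also fails if it takes over 99 s, if anything falls off the work surface, if the arm or the gripper's body presses on something with over 40 N, if the wrist force passes 120 N, or if a joint passes its speed limit or range.

## Robot

A 6-joint arm with a two-finger parallel gripper is mounted at the origin on the work surface. World frame = base frame: x ahead of the robot, y to its left, z up, the work surface at z = 0. Lengths are in m, angles in rad, forces in N, time in s.
With the tool pointing down it reaches from about 0.325 to 0.775 m from the base axis. Payload 5.5 kg.
Tool frame: the origin (TCP) lies on the mounting face of the last link; the fingertips stand 173 mm ahead of it and the grasp point (between the pads) lies 155 mm ahead of it; z points along the fingers, y is the line along which they close (so a half turn about z gives the same grasp; the last joint's range is limited). The gripper opens to 85 mm and grips with 20 to 120 N. Pads are 22 mm wide; open, the fingers measure 114 mm over their backs; the gripper's body (76 mm by 85 mm) begins 54 mm behind the grasp point. The pads swing forward as they close: fully open they stand 13 mm farther back than shut.
Start: joints at [1.094, 0.091, 1.231, -0, 1.82, -0.057], TCP at [0.245, 0.548, 0.405] pointing down, gripper open.
Joint ranges: [-2.87, 2.87], [-0.86, 2.18], [0.17, 2.46], [-1.51, 4.65], [0.06, 2.69], [-2.65, 2.65]. Speed limits (rad/s): [2.57, 2.57, 3.01, 3.14, 3.14, 3.14].

## Interface

Orientations are given as a 3x3 rotation matrix whose columns are the frame's x, y, z axes.
In Python, from cell import robot, cam, job gives the robot as it stands (robot), with the cameras (cam) and the job (job).
- The arm moves only by the shell command python3 inch.py 'ROWS' [OPENING]. ROWS is rows parted by semicolons, their numbers by spaces, 1 to 10 of them, each of 4 numbers: dx, dy, dz in m, then a turn about the tool's z in rad; each row is the pose to reach, as a shift and turn from the pose commanded when the command began, along the tool's axes at that moment; what a row does not reach only later rows make up. A row lasts 1/12 s, in which the tool goes at most 0.0417 m and 0.125 rad, less where a joint would pass 70% of its speed; a pose out of reach is approached as far as the arm can. OPENING is the opening from 0.0 (shut) to 1.0 (fully open), set as the command begins (- or left out keeps the last). The fingers move at their own pace and stop on an object; the grip force is fixed at half the most. Time passes only in rows, so rows that do not move let the fingers close. It prints the time, the measured TCP pose, the force, the opening and the grip force at its end.
- robot.observe(): the state, without advancing time (a new reading comes with each control period).
- cam.camera(name): name is "side" or "top"; returns a dict with "frame" (420x560x3 uint8, blue, green, red), "fov_y" (degrees; the focal length in pixels is half the picture's height over the tangent of half this angle, whatever the lens; pixels are square), "cx", "cy" (the principal point, pixels), "R" (3x3) and "t" (3): a world point X has camera coordinates R X + t. Camera axes: x right, y down, z forward; pixel columns grow to the right and rows downward; lengths in m; the calibration is good to about 2 mm. A picture is of the moment at which its call begins. There is no depth.
- job.job_done(): hands the job in; it is judged then, once.
The state is a dict: "t": time; "joint_pos": joint angles; "joint_vel": joint speeds; "tau": joint torques, N m; "tcp_pos": TCP position; "tool_rot": TCP orientation; "wrist_force": force on the tool from outside, world axes, zero at the start; "moment": the same for the moment, N m; "finger_gap": opening from 0.0 (shut) to 1.0 (fully open); "grasp_force": force on a finger pad.
Only numpy, scipy, OpenCV 4.12 (cv2) and the standard library are available. Lean on these libraries where they do the work, as an engineer would, in place of code of your own. Each camera call takes 0.05 s, during which the arm holds its last target. There are 200 camera calls.

## Working session

There is one attempt and no reset: what is moved stays moved. The work goes in short steps, Python scripts to look and compute and a shell command to move; the robot and the scene stay as the last step left them, time stands still between calls to the robot, and variables do not carry over. Pictures are saved under pics/ and viewed, at most 14 in all, crops included, and the job is handed in when it is done.

```bash
ls; mkdir -p pics; python3 - <<'E'
from cell import robot, cam, job
import cv2
for n in("top","side"):
    c=cam.camera(n); cv2.imwrite(f"pics/{n}0.png",c["frame"]); print(n,c["fov_y"],c["cx"],c["cy"],c["R"],c["t"],{k for k in c})
print(robot.observe())
E
```

```text
cell.py
inch.py
pics
top 54.066184901488526 280.4277727382589 210.25140836411754 [[ 0.01105028 -0.99983513  0.01440837]
 [-0.99397284 -0.01255489 -0.10890531]
 [ 0.10906825 -0.0131181  -0.9939477 ]] [-0.00831548  0.53219536  0.9434224 ] {'R', 'cy', 'cx', 'fov_y', 't', 'frame'}
side 50.13104322021577 281.22761033428526 210.71994750020627 [[ 0.98545714 -0.16898905  0.01780227]
 [-0.09265253 -0.62219354 -0.77736137]
 [ 0.14244202  0.76440689 -0.62880233]] [-0.5209835   0.08453216  1.27392791] {'R', 'cy', 'cx', 'fov_y', 't', 'frame'}
{'t': 0.1, 'joint_pos': array([ 1.09429494e+00,  9.18031757e-02,  1.23178908e+00, -1.49463407e-05,
        1.81979117e+00, -5.67154998e-02]), 'joint_vel': array([-0.0010366 , -0.00235786, -0.00337679,  0.00115659, -0.00023588,
        0.0015257 ]), 'tau': array([ 1.45946549e-03, -4.60219109e+01, -4.19217288e+01, -1.20486516e-04,
        1.07120967e-02, -4.89203114e-05]), 'tcp_pos': array([0.24457646, 0.54794898, 0.40363858]), 'tool_rot': array([[-9.13174693e-01,  4.07567572e-01, -8.08510940e-04],
       [ 4.07568364e-01,  9.13173300e-01, -1.59794049e-03],
       [ 8.70418774e-05, -1.78872230e-03, -9.99998396e-01]]), 'wrist_force': array([-0.13360313,  0.88084523, -0.02898521]), 'moment': array([-0.02598045,  0.02753592, -0.0658803 ]), 'grasp_force': 0.0, 'finger_gap': 0.9961738195452929}
```

View pics/top0.png

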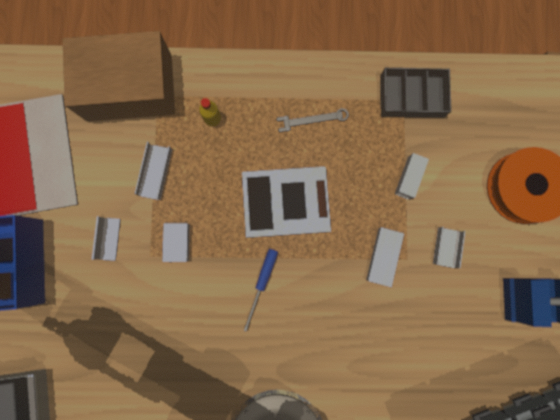

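View pics/side0.png

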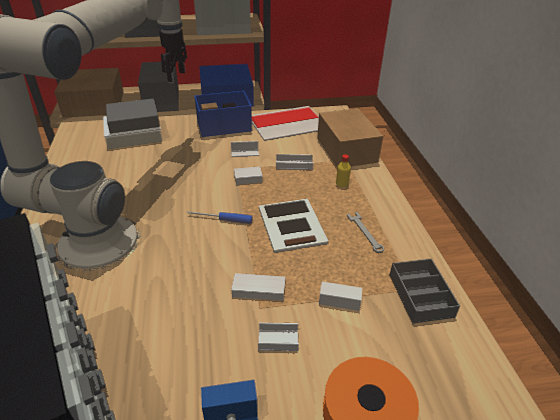

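Top view: candidates sit at (153,172), (106,240), (175,243) on the left and (413,176), (386,257), (449,248) on the right. The board is around (286,201), with its strip on the right. I'll enlarge these.

```bash
python3 - <<'E'
import cv2,numpy as np
t=cv2.imread("pics/top0.png");s=cv2.imread("pics/side0.png")
f=lambda i,x,y,w,h,W,H:cv2.resize(i[y:y+h,x:x+w],(W,H),interpolation=cv2.INTER_CUBIC)
a=np.hstack([f(t,85,135,120,135,400,450)[:300*2],f(t,360,140,120,135,400,450)])
cv2.imwrite("pics/a.png",a)
b=np.hstack([f(t,230,155,110,90,400,327),f(s,220,130,110,90,400,327)])
c=np.hstack([f(s,220,260,160,109,400,273),f(s,250,190,88,60,400,273)])
cv2.imwrite("pics/b.png",np.vstack([b,c]))
E
```

```text
(no output)
```

View pics/a.png

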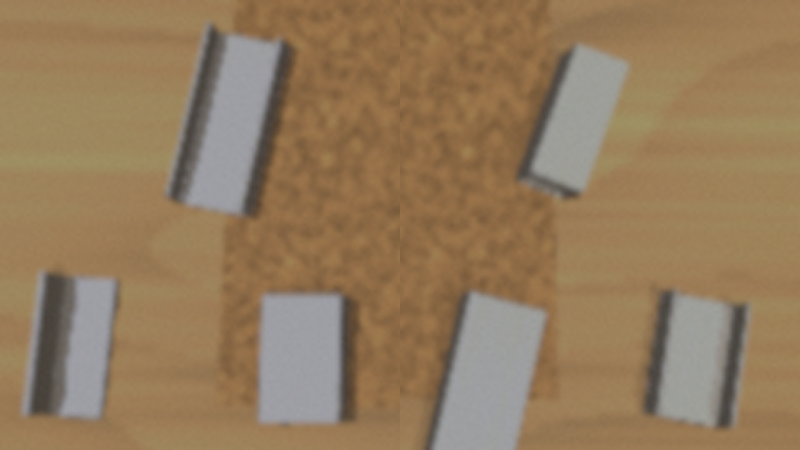

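View pics/b.png

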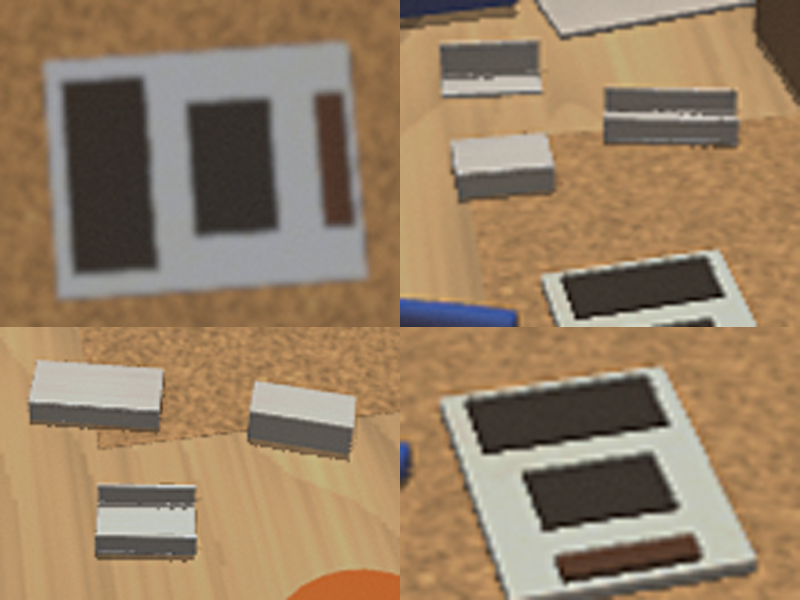

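The crops settle which part is which in the top view:

| Part | Top pixel | Evidence |
|---|---|---|
| up_long | (153,172) | two legs, long |
| angle | (106,240) | single leg |
| down_short | (175,243) | flat web, short |
| tube | (413,176) | narrow, hollow end |
| down_long | (386,257) | flat web, long |
| up_short | (449,248) | two legs, short |

On the board, the short pad is next to the strip. Next I'll fit the part models to the low-saturation masks in both views.

```bash
cat > h.py <<'E'
import cv2,numpy as np
from scipy.optimize import minimize
from cell import robot, cam, job
def box(x0,x1,y0,y1,z0,z1): return np.array([(x,y,z) for x in(x0,x1) for y in(y0,y1) for z in(z0,z1)])/1e3
def up(L): h=L/2; return [box(-h,h,-28,28,0,3),box(-h,h,-28,-25,0,28),box(-h,h,25,28,0,28)]
def dn(L): h=L/2; return [box(-h,h,-28,28,25,28),box(-h,h,-28,-25,0,28),box(-h,h,25,28,0,28)]
M=dict(up_long=up(130),up_short=up(90),down_long=dn(130),down_short=dn(90),board=[box(-80,80,-125,80,0,12)],
 tube=[box(-50,50,-20,20,0,40)])
def pose(P,x,y,a,z=0):
    c,s=np.cos(a),np.sin(a); return P@np.array([[c,s,0],[-s,c,0],[0,0,1]])+[x,y,z]
def proj(c,X):
    p=X@c["R"].T+c["t"]; f=c["frame"].shape[0]/2/np.tan(np.radians(c["fov_y"]/2))
    return p[:,:2]/p[:,2:]*f+[c["cx"],c["cy"]]
def ray(c,u,v,z):
    f=c["frame"].shape[0]/2/np.tan(np.radians(c["fov_y"]/2))
    d=c["R"].T@np.array([(u-c["cx"])/f,(v-c["cy"])/f,1]); o=-c["R"].T@c["t"]; return (o+d*(z-o[2])/d[2])[:2]
S=4
def score(c,m,parts,p,z):  # mean abs difference of model silhouette and soft mask near it
    polys=[cv2.convexHull(proj(c,pose(P,*p,z)).astype(np.float32)) for P in parts]
    A=np.vstack(polys)[:,0]; x0,y0=np.floor(A.min(0)-8).astype(int).clip(0); x1,y1=np.ceil(A.max(0)+8).astype(int)
    r=m[y0:y1,x0:x1]; im=np.zeros((r.shape[0]*S,r.shape[1]*S),np.uint8)
    for q in polys: cv2.fillConvexPoly(im,np.round(((q-[x0,y0]+.5)*S-.5)*16).astype(np.int32),255,shift=4)
    im=cv2.GaussianBlur(cv2.resize(im,r.shape[::-1],interpolation=cv2.INTER_AREA).astype(np.float32)/255,(0,0),.8)
    return np.abs(im-r).sum()/len(A)**0
def mask(c):
    b=c["frame"].astype(np.float32); d=(b[...,2]-b[...,0])/(b[...,2]+8)  # warm pixels -> background
    return cv2.GaussianBlur(np.clip((.36-d)/.2,0,1),(0,0),.6)
def fit(cams,ms,parts,p0,z=0):
    f=lambda p:sum(score(c,m,parts,p,z) for c,m in zip(cams,ms))
    best=None
    for da in(-.12,0,.12):
        q=np.array(p0,float)+[0,0,da]
        r=minimize(f,q,method="Nelder-Mead",options=dict(initial_simplex=[q,q+[.012,0,0],q+[0,.012,0],q+[0,0,.12]],xatol=1e-4,fatol=.05))
        r=minimize(f,r.x,method="Nelder-Mead",options=dict(initial_simplex=[r.x,r.x+[.004,0,0],r.x+[0,.004,0],r.x+[0,0,.04]],xatol=1e-5,fatol=.01))
        if best is None or r.fun<best.fun: best=r
    return best
def draw(c,parts,p,z,img):
    for P in parts: cv2.polylines(img,[np.round(cv2.convexHull(proj(c,pose(P,*p,z)).astype(np.float32))*3*16+16).astype(np.int32)],True,(0,255,0),1,shift=4)
E
cat > f1.py <<'E'
from h import *
cs=[cam.camera(n) for n in("top","side")]; ms=[mask(c) for c in cs]
ims=[cv2.resize(c["frame"],None,fx=3,fy=3,interpolation=cv2.INTER_CUBIC) for c in cs]
G=dict(up_long=(153,172,-.2),up_short=(449,248,-.15),down_long=(386,257,-.2),down_short=(175,243,0),tube=(413,176,-.3),board=(270,203,.05))
for k,(u,v,a) in G.items():
    p0=[*ray(cs[0],u,v,.02),a]
    for w,cc,mm in(("both",cs,ms),("top",cs[:1],ms[:1]),("side",cs[1:],ms[1:])):
        r=fit(cc,mm,M[k],p0); print(k,w,r.x.round(4),round(r.fun,1))
        if w=="both":
            for c,i in zip(cs,ims): draw(c,M[k],r.x,0,i)
t,s=ims
R=lambda i,W,H:cv2.resize(i,(W,H))
A=np.hstack([R(t[400:850,270:670],270,300),R(t[450:800,680:1020],270,300),R(t[410:900,1060:1460],260,300)])
B=np.hstack([R(s[400:800,650:1050],400,300),R(s[780:1080,650:1150],400,300)])
cv2.imwrite("pics/fit.png",np.vstack([A,B]))
E
python3 f1.py
```

```text
up_long both [ 0.6262  0.3068 -0.1846] 77.0
up_long top [ 0.6263  0.3069 -0.1835] 47.0
up_long side [ 0.6269  0.3061 -0.1766] 28.7
up_short both [ 0.4507 -0.4063 -0.1699] 97.2
up_short top [ 0.4499 -0.4059 -0.1812] 51.8
up_short side [ 0.4512 -0.4064 -0.1704] 38.6
down_long both [ 0.4262 -0.2517 -0.2503] 98.2
down_long top [ 0.4256 -0.2518 -0.2527] 44.8
down_long side [ 0.4269 -0.2515 -0.2434] 44.8
down_short both [0.4548 0.2459 0.0137] 60.9
down_short top [0.4548 0.2459 0.0134] 33.3
down_short side [ 0.4551  0.2442 -0.0013] 24.2
tube both [ 0.6204 -0.3178 -0.366 ] 76.4
tube top [ 0.6198 -0.3182 -0.3698] 33.3
tube side [ 0.6209 -0.3176 -0.3645] 35.5
board both [0.5551 0.0076 0.0772] 953.8
board top [0.5548 0.0076 0.0812] 463.4
board side [0.5559 0.0075 0.0765] 484.6
```

View pics/fit.png

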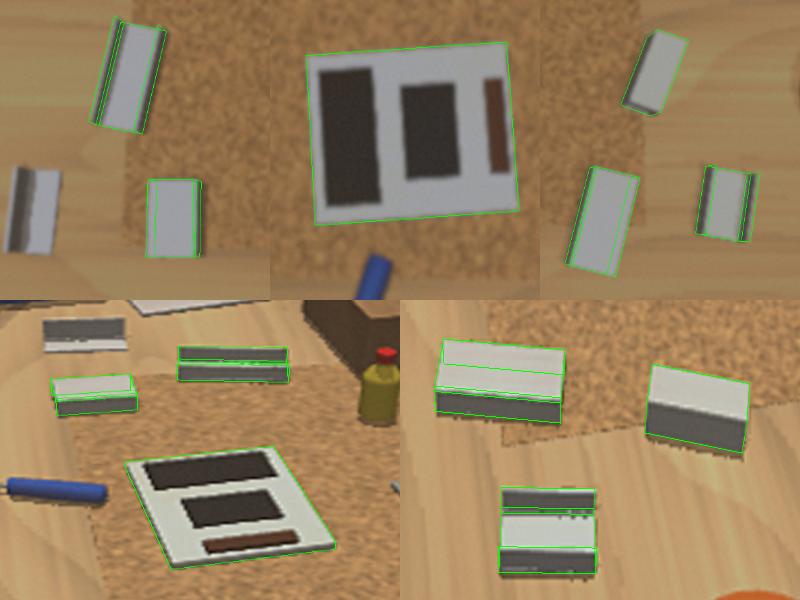

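The overlay matches everything to about 1 mm in both views, and the board yaw is about 0.078. Next is a helper that works out tool-axis deltas, then the first move to up_long.

```bash
cat > d.py <<'E'
import sys,numpy as np
from cell import robot, cam, job
# usage: d.py x y yaw z  -> shift in tool axes, turn, rows needed ; 'b' first arg: board coords
a=sys.argv[1:]
if a[0]=="b":
    X,Y=map(float,a[1:3]); c,s=np.cos(.078),np.sin(.078); x,y,w,z=.5552+c*X-s*Y,.0076+s*X+c*Y,.078,float(a[3])
else: x,y,w,z=map(float,a[:4])
o=robot.observe(); R=o["tool_rot"]; d=R.T@(np.array([x,y,z])-o["tcp_pos"])
psi=np.arctan2(R[1,1],R[0,1])-np.pi/2; t=-(w-psi); t=(t+np.pi/2)%np.pi-np.pi/2
print("shift",d.round(4),"turn",round(t,4),"rows %.1f %.1f"%(np.linalg.norm(d)/.0417,abs(t)/.125),"j6",o["joint_pos"][5].round(2),"t",round(o["t"],2))
E
python3 d.py .6265 .3067 -.181 .29; python3 d.py .6265 .3067 -.181 .177
python3 inch.py '-0.447 -0.0645 0.114 -0.239;-0.447 -0.0645 0.114 -0.239;-0.447 -0.0645 0.114 -0.239;-0.447 -0.0645 0.114 -0.239;-0.447 -0.0645 0.114 -0.239;-0.447 -0.0645 0.114 -0.239;-0.447 -0.0645 0.114 -0.239;-0.447 -0.0645 0.114 -0.239;-0.447 -0.0645 0.114 -0.239;-0.447 -0.0645 0.114 -0.239' 1.0; python3 d.py .6265 .3067 -.181 .25
```

```text
t: 1.03
tcp_pos: [0.5851, 0.3324, 0.3027]
tool_rot: [[-0.984, 0.18, -0.0], [0.18, 0.984, -0.0], [0.0, -0.0, -1.0]]
wrist_force: [-0.3, 0.5, 0.7]
finger_gap: 0.998
grasp_force: 0.0
shift [-0.0454 -0.0179  0.0527] turn 0.0002 rows 1.7 0.0 j6 -0.92 t 1.03
```

```bash
python3 inch.py '-0.03 -0.012 0.05 0;-0.03 -0.012 0.05 0;-0.03 -0.012 0.05 0;-0.03 -0.012 0.05 0;-0.03 -0.012 0.05 0' ; python3 d.py .6265 .3067 -.181 .177
```

```text
t: 1.45
tcp_pos: [0.6102, 0.3179, 0.2551]
tool_rot: [[-0.984, 0.178, 0.001], [0.178, 0.984, 0.001], [-0.001, 0.001, -1.0]]
wrist_force: [0.0, 0.1, 0.0]
finger_gap: 1.0
grasp_force: 0.0
shift [-0.0179 -0.0082  0.0781] turn 0.0016 rows 1.9 0.0 j6 -0.96 t 1.45
```

```bash
python3 inch.py '-0.018 -0.008 0.03 0;-0.018 -0.008 0.055 0;-0.018 -0.008 0.076 0;-0.018 -0.008 0.078 0;-0.018 -0.008 0.078 0;-0.018 -0.008 0.078 0' ; python3 d.py .6265 .3067 -.181 .177
```

```text
t: 1.95
tcp_pos: [0.6272, 0.3069, 0.1786]
tool_rot: [[-0.984, 0.178, 0.003], [0.178, 0.984, 0.002], [-0.003, 0.002, -1.0]]
wrist_force: [0.1, -0.1, 1.1]
finger_gap: 0.998
grasp_force: 0.0
shift [ 0.0006 -0.0003  0.0016] turn 0.0017 rows 0.0 0.0 j6 -0.99 t 1.95
```

```bash
python3 inch.py '0 0 0 0;0 0 0 0;0 0 0 0;0 0 0 0;0 0 0 0;0 0 0 0;0 0 0 0;0 0 0 0' 0 ; python3 d.py .6265 .3067 -.181 .177
```

```text
t: 2.62
tcp_pos: [0.6278, 0.3059, 0.1782]
tool_rot: [[-0.984, 0.18, 0.003], [0.18, 0.984, 0.002], [-0.003, 0.002, -1.0]]
wrist_force: [-0.4, 0.8, 6.6]
finger_gap: 0.646
grasp_force: 65.9
shift [0.0014 0.0005 0.0012] turn 0.0004 rows 0.0 0.0 j6 -0.99 t 2.62
```

```bash
python3 d.py b .0017 .041 .25
```

```text
shift [ 0.0264 -0.2663 -0.0725] turn -0.2586 rows 6.6 2.1 j6 -0.99 t 2.62
```

```bash
python3 inch.py '0 0 -0.04 0;0.01 -0.03 -0.072 0;0.0264 -0.2663 -0.0725 -0.2586;0.0264 -0.2663 -0.0725 -0.2586;0.0264 -0.2663 -0.0725 -0.2586;0.0264 -0.2663 -0.0725 -0.2586;0.0264 -0.2663 -0.0725 -0.2586;0.0264 -0.2663 -0.0725 -0.2586;0.0264 -0.2663 -0.0725 -0.2586;0.0264 -0.2663 -0.0725 -0.2586'; python3 d.py b .0017 .041 .22
```

```text
t: 3.45
tcp_pos: [0.5531, 0.0466, 0.2484]
tool_rot: [[-0.997, -0.074, 0.001], [-0.074, 0.997, 0.0], [-0.001, 0.0, -1.0]]
wrist_force: [-0.4, 0.3, -1.0]
finger_gap: 0.637
grasp_force: 65.0
shift [-0.0007  0.0019  0.0284] turn -0.0035 rows 0.7 0.0 j6 -1.62 t 3.45
```

```bash
python3 inch.py '-0.0003 0.001 0.03 -0.002;-0.0003 0.001 0.03 -0.002;-0.0003 0.001 0.03 -0.002;-0.0003 0.001 0.03 -0.002'; python3 d.py b .0017 .041 .1945
python3 - <<'E'
from h import *
c=[cam.camera(n) for n in("top","side")]
cv2.imwrite("pics/p1.png",np.hstack([cv2.resize(i["frame"][y:y+110,x:x+110],(400,400),interpolation=cv2.INTER_CUBIC) for i,x,y in((c[0],230,145),(c[1],240,170))]))
E
```

```text
t: 3.78
tcp_pos: [0.5538, 0.0502, 0.2183]
tool_rot: [[-0.997, -0.081, -0.001], [-0.081, 0.997, 0.0], [0.001, 0.0, -1.0]]
wrist_force: [0.7, -1.1, -1.0]
finger_gap: 0.642
grasp_force: 64.9
shift [ 0.0002 -0.0016  0.0238] turn 0.0031 rows 0.6 0.0 j6 -1.62 t 3.78
```

View pics/p1.png

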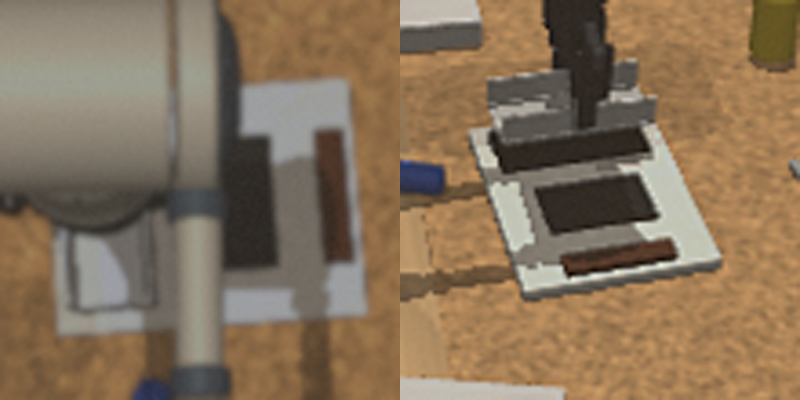

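The side view shows the channel held level just above the long pad. I'll lower it.

```bash
python3 inch.py '0.0002 -0.0008 0.012 0.002;0.0002 -0.0008 0.019 0.002;0.0002 -0.0008 0.022 0.002;0.0002 -0.0008 0.0235 0.002;0.0002 -0.0008 0.0235 0.002;0.0002 -0.0008 0.0235 0.002'; python3 d.py b .0017 .041 .1945
```

```text
t: 4.38
tcp_pos: [0.5535, 0.0486, 0.1943]
tool_rot: [[-0.997, -0.078, -0.0], [-0.078, 0.997, 0.0], [0.0, 0.0, -1.0]]
wrist_force: [-1.4, -0.2, 0.5]
finger_gap: 0.638
grasp_force: 65.1
shift [-0.0002  0.     -0.0002] turn -0.0002 rows 0.0 0.0 j6 -1.62 t 4.38
```

```bash
python3 inch.py '0 0 0.0005 0;0 0 0.0005 0;0 0 0.0005 0;0 0 0.0005 0;0 0 -0.03 0;0 0 -0.07 0;0 0 -0.1 0;0 0 -0.1 0;0 0 -0.1 0' 0.85; python3 d.py .4507 -.4062 -.172 .29
```

```text
t: 5.13
tcp_pos: [0.554, 0.0486, 0.2975]
tool_rot: [[-0.997, -0.078, 0.006], [-0.078, 0.997, 0.0], [-0.006, -0.0, -1.0]]
wrist_force: [0.7, -0.4, -0.7]
finger_gap: 0.848
grasp_force: 0.0
shift [ 0.1384 -0.4454  0.0068] turn 0.2498 rows 11.2 2.0 j6 -1.62 t 5.13
```

```bash
python3 inch.py '0.1384 -0.4454 0.0068 0.25;0.1384 -0.4454 0.0068 0.25;0.1384 -0.4454 0.0068 0.25;0.1384 -0.4454 0.0068 0.25;0.1384 -0.4454 0.0068 0.25;0.1384 -0.4454 0.0068 0.25;0.1384 -0.4454 0.0068 0.25;0.1384 -0.4454 0.0068 0.25;0.1384 -0.4454 0.0068 0.25;0.1384 -0.4454 0.0068 0.25' 1; python3 d.py .4507 -.4062 -.172 .23
```

```text
t: 5.97
tcp_pos: [0.46, -0.3594, 0.2863]
tool_rot: [[-0.985, 0.172, -0.002], [0.171, 0.985, 0.002], [0.002, 0.001, -1.0]]
wrist_force: [1.0, -0.8, -0.0]
finger_gap: 1.002
grasp_force: 0.0
shift [ 0.001  -0.0478  0.0562] turn -0.0004 rows 1.8 0.0 j6 -2.12 t 5.97
```

```bash
python3 inch.py '0 0 0 0;0 0 0 0;0 0 0 0'; python3 d.py .4507 -.4062 -.172 .23
python3 - <<'E'
from h import *
c=[cam.camera(n) for n in("top","side")]; m=[mask(i) for i in c]
for w,cc,mm in(("both",c,m),("top",c[:1],m[:1]),("side",c[1:],m[1:])):
    r=fit(cc,mm,M["up_long"],[.552,.0485,.078],.016); print(w,r.x.round(4),r.fun)
cv2.imwrite("pics/p2.png",np.hstack([cv2.resize(i["frame"][y:y+110,x:x+110],(400,400),interpolation=cv2.INTER_CUBIC) for i,x,y in((c[0],230,145),(c[1],240,170))]))
E
```

```text
t: 6.22
tcp_pos: [0.4609, -0.3575, 0.2866]
tool_rot: [[-0.985, 0.172, -0.002], [0.172, 0.985, 0.002], [0.002, 0.002, -1.0]]
wrist_force: [0.7, 0.1, 0.1]
finger_gap: 1.0
grasp_force: 0.0
shift [ 0.0016 -0.0498  0.0565] turn -0.001 rows 1.8 0.0 j6 -2.12 t 6.22
both [ 0.5631  0.0582 -0.006 ] 1918.220947265625
top [0.5652 0.0587 0.0175] 692.859130859375
side [ 0.5454  0.0529 -0.152 ] 923.2579345703125
```

View pics/p2.png

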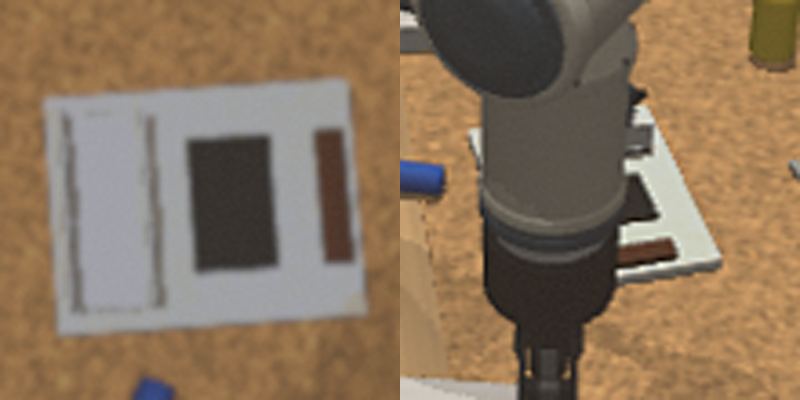

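Up_long covers the long pad squarely. On to up_short.

```bash
python3 inch.py '0.0015 -0.035 0.04 0;0.0015 -0.0495 0.06 0;0.0015 -0.0495 0.06 0;0.0015 -0.0495 0.06 0;0.0015 -0.0495 0.06 0'; python3 d.py .4507 -.4062 -.172 .178
```

```text
t: 6.73
tcp_pos: [0.452, -0.4051, 0.229]
tool_rot: [[-0.985, 0.17, 0.001], [0.17, 0.985, 0.0], [-0.001, 0.0, -1.0]]
wrist_force: [-0.3, 0.6, 1.0]
finger_gap: 1.001
grasp_force: 0.0
shift [ 0.0011 -0.0013  0.051 ] turn 0.0013 rows 1.2 0.0 j6 -2.19 t 6.73
```

```bash
python3 inch.py '0.001 -0.001 0.025 0.001;0.001 -0.001 0.045 0.001;0.001 -0.001 0.051 0.001;0.001 -0.001 0.051 0.001;0.001 -0.001 0.051 0.001'; python3 d.py .4507 -.4062 -.172 .178;  python3 inch.py '0 0 0 0;0 0 0 0;0 0 0 0;0 0 0 0;0 0 0 0;0 0 0 0;0 0 0 0;0 0 0 0' 0 ; python3 d.py .4507 -.4062 -.172 .178; python3 d.py b 0 -.041 .25
```

```text
t: 7.15
tcp_pos: [0.4508, -0.4066, 0.1791]
tool_rot: [[-0.985, 0.171, 0.001], [0.171, 0.985, -0.001], [-0.002, -0.001, -1.0]]
wrist_force: [1.0, -0.4, 0.2]
finger_gap: 0.994
grasp_force: 0.0
shift [0.0001 0.0004 0.0011] turn -0.0001 rows 0.0 0.0 j6 -2.19 t 7.15
t: 7.82
tcp_pos: [0.4505, -0.4075, 0.1795]
tool_rot: [[-0.985, 0.172, 0.002], [0.172, 0.985, -0.002], [-0.003, -0.002, -1.0]]
wrist_force: [0.4, 1.3, 6.2]
finger_gap: 0.636
grasp_force: 66.0
shift [0.     0.0013 0.0015] turn -0.0013 rows 0.0 0.0 j6 -2.19 t 7.82
shift [-0.0419  0.3871 -0.071 ] turn -0.2513 rows 9.5 2.0 j6 -2.19 t 7.82
```

```bash
python3 inch.py '0 0 -0.04 0;-0.005 0.03 -0.071 0;-0.0419 0.3871 -0.071 -0.2513;-0.0419 0.3871 -0.071 -0.2513;-0.0419 0.3871 -0.071 -0.2513;-0.0419 0.3871 -0.071 -0.2513;-0.0419 0.3871 -0.071 -0.2513;-0.0419 0.3871 -0.071 -0.2513;-0.0419 0.3871 -0.071 -0.2513;-0.0419 0.3871 -0.071 -0.2513'; python3 d.py b 0 -.041 .22
```

```text
t: 8.65
tcp_pos: [0.5507, -0.0569, 0.2485]
tool_rot: [[-0.997, -0.078, 0.0], [-0.078, 0.997, -0.0], [-0.0, -0.0, -1.0]]
wrist_force: [1.3, 0.3, -0.5]
finger_gap: 0.644
grasp_force: 65.1
shift [-0.0095  0.0229  0.0285] turn -0.0002 rows 0.9 0.0 j6 -1.81 t 8.65
```

```bash
python3 inch.py '-0.0093 0.022 0.028 0;-0.0093 0.022 0.028 0;-0.0093 0.022 0.028 0;-0.0093 0.022 0.028 0;-0.0093 0.022 0.028 0'; python3 d.py b 0 -.041 .196
```

```text
t: 9.07
tcp_pos: [0.5584, -0.0373, 0.2214]
tool_rot: [[-0.997, -0.077, 0.001], [-0.077, 0.997, -0.001], [-0.001, -0.001, -1.0]]
wrist_force: [-0.6, 0.2, -0.4]
finger_gap: 0.639
grasp_force: 65.1
shift [-0.0003  0.0041  0.0254] turn -0.0013 rows 0.6 0.0 j6 -1.77 t 9.07
```

```bash
python3 inch.py '-0.0003 0.004 0 -0.001;-0.0003 0.004 0.013 -0.001;-0.0003 0.004 0.019 -0.001;-0.0003 0.004 0.023 -0.001;-0.0003 0.004 0.025 -0.001;-0.0003 0.004 0.025 -0.001;-0.0003 0.004 0.025 -0.001'; python3 d.py b 0 -.041 .1955
```

```text
t: 9.65
tcp_pos: [0.5582, -0.0325, 0.1956]
tool_rot: [[-0.997, -0.079, -0.0], [-0.079, 0.997, -0.0], [0.0, -0.0, -1.0]]
wrist_force: [-2.0, -0.6, 3.9]
finger_gap: 0.638
grasp_force: 65.7
shift [-0.0002 -0.0008  0.0001] turn 0.0007 rows 0.0 0.0 j6 -1.77 t 9.65
```

```bash
python3 inch.py '0 -0.0005 0 0;0 -0.0005 0 0;0 -0.0005 0 0;0 -0.0005 0 0;0 -0.0005 -0.02 0;0 -0.0005 -0.05 0;0 -0.0005 -0.09 0;0 -0.0005 -0.1 0;0 -0.0005 -0.1 0' 0.8; python3 d.py .4262 -.2517 -.249 .24
```

```text
t: 10.4
tcp_pos: [0.5591, -0.0327, 0.3006]
tool_rot: [[-0.997, -0.079, 0.009], [-0.079, 0.997, -0.001], [-0.009, -0.002, -1.0]]
wrist_force: [-0.1, 0.5, -0.5]
finger_gap: 0.803
grasp_force: 0.0
shift [ 0.1504 -0.2077  0.0596] turn 0.3282 rows 6.3 2.6 j6 -1.77 t 10.4
```

```bash
python3 inch.py '0.1504 -0.2077 0.0596 0.328;0.1504 -0.2077 0.0596 0.328;0.1504 -0.2077 0.0596 0.328;0.1504 -0.2077 0.0596 0.328;0.1504 -0.2077 0.0596 0.328;0.1504 -0.2077 0.0596 0.328;0.1504 -0.2077 0.0596 0.328;0.1504 -0.2077 0.0596 0.328;0.1504 -0.2077 0.0596 0.328;0.1504 -0.2077 0.0596 0.328' 1.0; python3 d.py .4262 -.2517 -.249 .1775
python3 - <<'E'
from h import *
c=cam.camera("top");i=cv2.resize(c["frame"],None,fx=3,fy=3,interpolation=cv2.INTER_CUBIC)
a,s=.078,np.sin(.078)
for k,Y in(("up_long",.041),("up_short",-.041)): draw(c,M[k],[.5552-s*Y,.0076+.997*Y,a],.016,i)
cv2.imwrite("pics/p3.png",cv2.resize(i[450:800,680:1040],None,fx=1.6,fy=1.6))
E
```

```text
t: 11.23
tcp_pos: [0.4251, -0.251, 0.2352]
tool_rot: [[-0.969, 0.246, -0.0], [0.246, 0.969, 0.001], [0.0, 0.001, -1.0]]
wrist_force: [-0.1, 0.3, 0.7]
finger_gap: 0.996
grasp_force: 0.0
shift [-0.0013 -0.0005  0.0577] turn 0.0004 rows 1.4 0.0 j6 -1.92 t 11.23
```

View pics/p3.png

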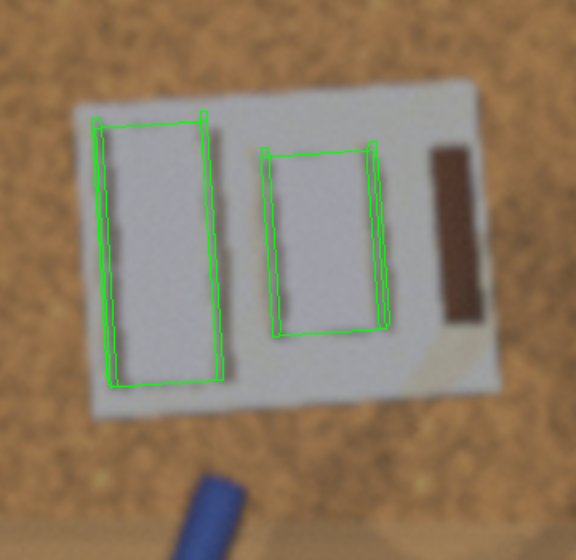

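Both channels sit on their outlines within about a pixel; the dark fringes are shadows. Picking down_long.

```bash
python3 inch.py '-0.0012 -0.0005 0.025 0;-0.0012 -0.0005 0.045 0;-0.0012 -0.0005 0.057 0;-0.0012 -0.0005 0.057 0;-0.0012 -0.0005 0.057 0;-0.0012 -0.0005 0.057 0'; python3 d.py .4262 -.2517 -.249 .1775;  python3 inch.py '0 0 0 0;0 0 0 0;0 0 0 0;0 0 0 0;0 0 0 0;0 0 0 0;0 0 0 0;0 0 0 0' 0 ; python3 d.py .4262 -.2517 -.249 .178; python3 d.py b 0 0 .265
```

```text
t: 11.78
tcp_pos: [0.4265, -0.2522, 0.18]
tool_rot: [[-0.969, 0.246, 0.001], [0.246, 0.969, -0.001], [-0.002, -0.001, -1.0]]
wrist_force: [-0.0, -0.2, 0.3]
finger_gap: 1.001
grasp_force: 0.0
shift [0.0004 0.0004 0.0025] turn 0.0009 rows 0.1 0.0 j6 -1.93 t 11.78
t: 12.45
tcp_pos: [0.4262, -0.2527, 0.1802]
tool_rot: [[-0.969, 0.246, 0.002], [0.246, 0.969, -0.001], [-0.003, -0.001, -1.0]]
wrist_force: [0.2, 0.1, 6.6]
finger_gap: 0.642
grasp_force: 65.1
shift [0.0003 0.001  0.0022] turn -0.0001 rows 0.1 0.0 j6 -1.93 t 12.45
shift [-0.061   0.284  -0.0849] turn -0.3271 rows 7.3 2.6 j6 -1.93 t 12.45
```

```bash
python3 inch.py '0 0 -0.04 0;-0.005 0.02 -0.08 0;-0.061 0.284 -0.0849 -0.327;-0.061 0.284 -0.0849 -0.327;-0.061 0.284 -0.0849 -0.327;-0.061 0.284 -0.0849 -0.327;-0.061 0.284 -0.0849 -0.327;-0.061 0.284 -0.0849 -0.327;-0.061 0.284 -0.0849 -0.327;-0.061 0.284 -0.0849 -0.327'; python3 d.py b 0 0 .235
```

```text
t: 13.28
tcp_pos: [0.5559, 0.0118, 0.2631]
tool_rot: [[-0.997, -0.083, -0.0], [-0.083, 0.997, 0.002], [-0.0, 0.002, -1.0]]
wrist_force: [-0.8, 0.5, -0.6]
finger_gap: 0.645
grasp_force: 64.3
shift [ 0.0011 -0.0042  0.0281] turn 0.005 rows 0.7 0.0 j6 -1.69 t 13.28
```

```bash
python3 inch.py '0 0 0 0;0 0 0 0;0 0 0 0'; python3 d.py b 0 0 .235
python3 - <<'E'
from h import *
c=cam.camera("side");i=cv2.resize(c["frame"],None,fx=3,fy=3,interpolation=cv2.INTER_CUBIC)
a,s=.078,np.sin(.078)
for k,Y in(("up_long",.041),("up_short",-.041)): draw(c,M[k],[.5552-s*Y,.0076+.997*Y,a],.016,i)
cv2.imwrite("pics/p4.png",cv2.resize(i[470:770,720:1020],None,fx=2,fy=2))
E
```

```text
t: 13.53
tcp_pos: [0.5545, 0.0067, 0.2633]
tool_rot: [[-0.997, -0.077, -0.001], [-0.077, 0.997, -0.0], [0.001, -0.0, -1.0]]
wrist_force: [-0.8, 0.1, -0.7]
finger_gap: 0.643
grasp_force: 64.3
shift [-0.0008  0.0008  0.0283] turn -0.0014 rows 0.7 0.0 j6 -1.7 t 13.53
```

View pics/p4.png

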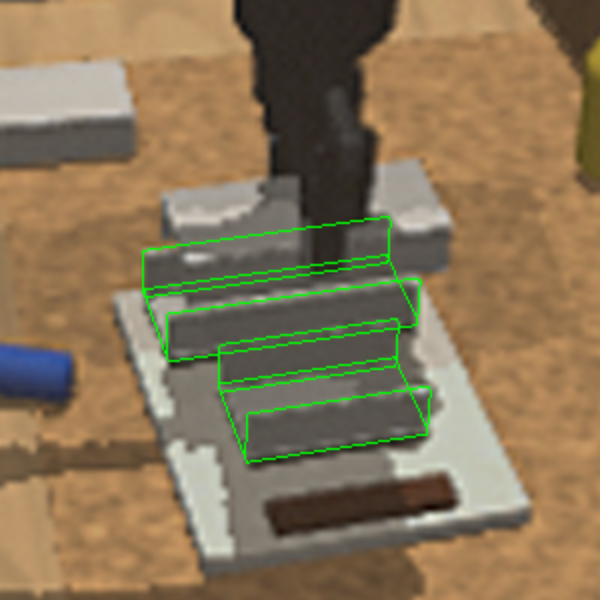

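The outlines match the two placed channels. Lowering down_long.

```bash
python3 inch.py '-0.0007 0.0008 0.02 -0.001;-0.0007 0.0008 0.04 -0.001;-0.0007 0.0008 0.053 -0.001;-0.0007 0.0008 0.06 -0.001;-0.0007 0.0008 0.0625 -0.001;-0.0007 0.0008 0.0625 -0.001;-0.0007 0.0008 0.0625 -0.001'; python3 d.py b 0 0 .199
```

```text
t: 14.17
tcp_pos: [0.5558, 0.0085, 0.2021]
tool_rot: [[-0.997, -0.079, 0.001], [-0.079, 0.997, -0.0], [-0.001, -0.0, -1.0]]
wrist_force: [1.4, 0.3, -1.6]
finger_gap: 0.638
grasp_force: 64.4
shift [ 0.0007 -0.0008  0.0031] turn 0.0007 rows 0.1 0.0 j6 -1.7 t 14.17
```

```bash
python3 inch.py '0.0006 -0.0006 0.001 0.0005;0.0006 -0.0006 0.002 0.0005;0.0006 -0.0006 0.0028 0.0005;0.0006 -0.0006 0.0028 0.0005'; python3 d.py b 0 0 .199
```

```text
t: 14.5
tcp_pos: [0.5552, 0.0081, 0.1993]
tool_rot: [[-0.997, -0.079, 0.002], [-0.079, 0.997, -0.0], [-0.002, -0.0, -1.0]]
wrist_force: [-0.4, 0.8, 2.9]
finger_gap: 0.64
grasp_force: 64.6
shift [ 0.0001 -0.0005  0.0003] turn 0.0007 rows 0.0 0.0 j6 -1.7 t 14.5
```

Contact. Release, then travel to down_short.

```bash
python3 inch.py '0 0 0 0;0 0 0 0;0 0 0 0;0 0 0 0;0 0 -0.02 0;0 0 -0.05 0;0 0 -0.09 0;0 0 -0.1 0;0 0 -0.1 0' 0.8; python3 d.py .4549 .2456 .009 .24
```

```text
t: 15.25
tcp_pos: [0.5558, 0.0081, 0.3036]
tool_rot: [[-0.997, -0.079, 0.009], [-0.079, 0.997, -0.0], [-0.009, -0.001, -1.0]]
wrist_force: [0.2, -0.4, 0.4]
finger_gap: 0.797
grasp_force: 0.0
shift [0.0825 0.2448 0.0626] turn 0.0696 rows 6.4 0.6 j6 -1.7 t 15.25
```

```bash
python3 inch.py '0.0825 0.2448 0.0626 0.07;0.0825 0.2448 0.0626 0.07;0.0825 0.2448 0.0626 0.07;0.0825 0.2448 0.0626 0.07;0.0825 0.2448 0.0626 0.07;0.0825 0.2448 0.0626 0.07;0.0825 0.2448 0.0626 0.07;0.0825 0.2448 0.0626 0.07;0.0825 0.2448 0.0626 0.07;0.0825 0.2448 0.0626 0.07' 1.0; python3 d.py .4549 .2456 .009 .1775
```

```text
t: 16.08
tcp_pos: [0.4537, 0.245, 0.2351]
tool_rot: [[-1.0, -0.008, -0.001], [-0.008, 1.0, -0.001], [0.001, -0.001, -1.0]]
wrist_force: [0.4, -0.3, 0.3]
finger_gap: 0.994
grasp_force: 0.0
shift [-0.0012  0.0006  0.0576] turn -0.0006 rows 1.4 0.0 j6 -1.15 t 16.08
```

```bash
python3 inch.py '-0.001 0.0005 0.025 0;-0.001 0.0005 0.045 0;-0.001 0.0005 0.0575 0;-0.001 0.0005 0.0575 0;-0.001 0.0005 0.0575 0;-0.001 0.0005 0.0575 0'; python3 d.py .4549 .2456 .009 .1775;  python3 inch.py '0 0 0 0;0 0 0 0;0 0 0 0;0 0 0 0;0 0 0 0;0 0 0 0;0 0 0 0;0 0 0 0' 0 ; python3 d.py .4549 .2456 .009 .178; python3 d.py b 0 -.082 .265
```

```text
t: 16.58
tcp_pos: [0.4552, 0.2458, 0.1795]
tool_rot: [[-1.0, -0.008, 0.002], [-0.008, 1.0, 0.001], [-0.002, 0.001, -1.0]]
wrist_force: [0.4, 0.3, 0.3]
finger_gap: 1.0
grasp_force: 0.0
shift [ 0.0003 -0.0002  0.002 ] turn -0.0014 rows 0.0 0.0 j6 -1.15 t 16.58
t: 17.25
tcp_pos: [0.455, 0.2464, 0.1798]
tool_rot: [[-1.0, -0.009, 0.003], [-0.009, 1.0, 0.001], [-0.003, 0.001, -1.0]]
wrist_force: [1.0, 0.4, 6.7]
finger_gap: 0.64
grasp_force: 64.9
shift [ 0.0001 -0.0008  0.0018] turn -0.0003 rows 0.0 0.0 j6 -1.15 t 17.25
shift [-0.104  -0.3214 -0.0853] turn -0.0693 rows 8.4 0.6 j6 -1.15 t 17.25
```

```bash
python3 inch.py '0 0 -0.04 0;-0.005 -0.01 -0.08 0;-0.104 -0.3214 -0.0853 -0.0693;-0.104 -0.3214 -0.0853 -0.0693;-0.104 -0.3214 -0.0853 -0.0693;-0.104 -0.3214 -0.0853 -0.0693;-0.104 -0.3214 -0.0853 -0.0693;-0.104 -0.3214 -0.0853 -0.0693;-0.104 -0.3214 -0.0853 -0.0693;-0.104 -0.3214 -0.0853 -0.0693'; python3 inch.py '0 0 0 0;0 0 0 0;0 0 0 0'; python3 d.py b 0 -.082 .225
```

```text
t: 18.08
tcp_pos: [0.5615, -0.077, 0.2632]
tool_rot: [[-0.997, -0.077, -0.0], [-0.077, 0.997, -0.0], [0.0, -0.0, -1.0]]
wrist_force: [0.2, -0.1, -0.6]
finger_gap: 0.645
grasp_force: 64.2
t: 18.33
tcp_pos: [0.5611, -0.0741, 0.263]
tool_rot: [[-0.997, -0.077, -0.001], [-0.077, 0.997, 0.001], [0.001, 0.001, -1.0]]
wrist_force: [-0.1, 0.6, -1.2]
finger_gap: 0.644
grasp_force: 64.2
shift [-0.0005 -0.0002  0.038 ] turn -0.0005 rows 0.9 0.0 j6 -1.84 t 18.33
```

```bash
python3 inch.py '-0.0005 0 0.02 0;-0.0005 0 0.04 0;-0.0005 0 0.053 0;-0.0005 0 0.06 0;-0.0005 0 0.0625 0;-0.0005 0 0.0625 0;-0.0005 0 0.0625 0'; python3 d.py b 0 -.082 .199
```

```text
t: 18.92
tcp_pos: [0.562, -0.074, 0.202]
tool_rot: [[-0.997, -0.078, 0.001], [-0.078, 0.997, -0.0], [-0.001, -0.0, -1.0]]
wrist_force: [0.2, -1.3, -2.0]
finger_gap: 0.64
grasp_force: 64.2
shift [ 0.0005 -0.0001  0.003 ] turn 0.0004 rows 0.1 0.0 j6 -1.84 t 18.92
```

```bash
python3 inch.py '0.0003 0 0.001 0;0.0003 0 0.002 0;0.0003 0 0.0028 0;0.0003 0 0.0028 0'; python3 d.py b 0 -.082 .199
```

```text
t: 19.25
tcp_pos: [0.5617, -0.0744, 0.1988]
tool_rot: [[-0.997, -0.078, 0.001], [-0.078, 0.997, -0.0], [-0.001, -0.0, -1.0]]
wrist_force: [-0.0, -0.5, 0.9]
finger_gap: 0.643
grasp_force: 64.2
shift [ 0.      0.0003 -0.0002] turn -0.0002 rows 0.0 0.0 j6 -1.84 t 19.25
```

Release at 0.8, rise, then move back out of view toward the robot's left.

```bash
python3 inch.py '0 0 0 0;0 0 0 0;0 0 0 0;0 0 0 0;0 0 -0.02 0;0 0 -0.05 0;0 0 -0.09 0;0 0 -0.13 0;0 0 -0.13 0' 0.8; python3 inch.py '0.12 0.2 -0.02 0;0.12 0.3 -0.02 0;0.12 0.3 -0.02 0;0.12 0.3 -0.02 0;0.12 0.3 -0.02 0;0.12 0.3 -0.02 0;0.12 0.3 -0.02 0;0.12 0.3 -0.02 0;0.12 0.3 -0.02 0;0.12 0.3 -0.02 0'
python3 - <<'E'
from h import *
c=[cam.camera(n) for n in("side","top")];o=[]
a,s=.078,np.sin(.078)
for q in c:
    i=cv2.resize(q["frame"],None,fx=3,fy=3,interpolation=cv2.INTER_CUBIC); o.append(i.copy())
    for k,Y,z in(("up_long",.041,.016),("up_short",-.041,.016),("down_long",0,.019),("down_short",-.082,.019)): draw(q,M[k],[.5552-s*Y,.0076+.997*Y,a],z,i)
    o.append(i)
C=lambda i,y,x:cv2.resize(i[y:y+300,x:x+300],(300,300))
cv2.imwrite("pics/p5.png",cv2.resize(np.vstack([np.hstack([C(o[0],490,740),C(o[1],490,740)]),np.hstack([C(o[2],460,710),C(o[3],460,710)])]),(600,600)))
E
```

```text
t: 20.0
tcp_pos: [0.5623, -0.0745, 0.3386]
tool_rot: [[-0.997, -0.078, 0.014], [-0.078, 0.997, -0.003], [-0.014, -0.004, -1.0]]
wrist_force: [1.2, -0.1, 1.5]
finger_gap: 0.799
grasp_force: 0.0
t: 20.83
tcp_pos: [0.4177, 0.2167, 0.3483]
tool_rot: [[-0.997, -0.082, 0.001], [-0.082, 0.997, 0.0], [-0.001, -0.0, -1.0]]
wrist_force: [0.8, -0.2, 0.3]
finger_gap: 0.799
grasp_force: 0.0
```

View pics/p5.png

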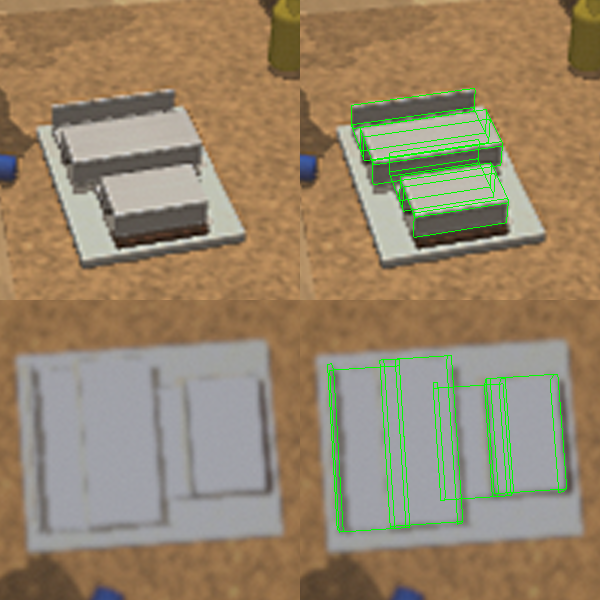

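Both views show all four channels level, interlocked and on their target outlines, with the short down channel's leg on the strip. The robot is clear, so I'm handing in.

```bash
python3 inch.py '0 0 0 0;0 0 0 0;0 0 0 0'; python3 -c "from cell import robot, cam, job; print(job.job_done())"
```

```text
t: 21.18
tcp_pos: [0.419, 0.2144, 0.348]
tool_rot: [[-0.997, -0.076, -0.0], [-0.076, 0.997, -0.0], [0.0, -0.0, -1.0]]
wrist_force: [-0.4, -0.5, -0.3]
finger_gap: 0.803
grasp_force: 0.0
the job is handed in; nothing more can be done
None
```

All four channels are packed and interlocked on the board in the order asked; the job was handed in at about 21 s with the robot clear and the tube and angle left alone, but hand-in returned no verdict, so the check rests on the final camera views.

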